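# Build up the sample-wheel spindle

## Robot

A 6-joint arm with a two-finger parallel gripper is mounted at the origin on the work surface. World frame = base frame: x ahead of the robot, y to its left, z up, the work surface at z = 0. Lengths are in m, angles in rad, forces in N, time in s.
With the tool pointing down it reaches from about 0.275 to 0.975 m from the base axis. Payload 8.4 kg.
Tool frame: the origin (TCP) lies on the centre line of the jaws, within the pads' length; the fingertips stand 11 mm ahead of it and the grasp point (between the pads) lies 8 mm behind it; z points along the fingers, y is the direction in which the jaws open and shut (so a half turn about z gives the same grasp; the last joint's range is limited). The gripper opens to 92 mm and grips with 3 to 60 N. Pads are 20 mm wide; open, the fingers measure 128 mm over their backs; the gripper's body (75 mm by 189 mm) begins 69 mm behind the grasp point.
Start: joints at [1.258, 0.353, 1.633, -0, 1.155, -0.002], TCP at [0.191, 0.595, 0.226] pointing down, gripper open.
Joint ranges: [-2.63, 2.63], [-0.92, 2.1], [0.06, 2.66], [-1.3, 4.44], [0, 2.69], [-3.02, 3.02]. Speed limits (rad/s): [2.22, 2.22, 2.79, 3.14, 3.14, 3.14].

## Interface

Orientations are given as [roll, pitch, yaw] about the fixed x, y, z axes, in that order (R = Rz(yaw) Ry(pitch) Rx(roll)).
In Python, from workcell import ctrl gives the robot as it stands. The module is installed in compiled form; this text tells all that it offers. Calls block until the motion is done:
- ctrl.move_pose(position, orientation): joint-space move of the TCP to a pose.
- ctrl.move_l(position, frame=None, speed=0.15, threshold=None): straight line of the TCP; frame=None keeps the orientation; speed is the mean speed in m/s. With threshold (N) it stops when the force on the tool has changed by that much, and returns True; else False.
- ctrl.set_joints(angles): joint-space move.
- ctrl.gripper_to(opening, grip_force=None): opening from 0.0 (shut) to 1.0 (fully open); grip_force is the grip in N (None keeps the last); returns when the fingers have stopped.
- ctrl.wait(seconds).
- ctrl.inverse_kinematics(position, orientation): joint angles nearest the present ones, or None.
- ctrl.camera(name): name is "side" or "top"; returns a dict with "color" (420x560x3 uint8, blue, green, red), "z_map" (420x560 float32, m along the optical axis (not along the pixel's ray), 0 where there is no reading), "mtx" (3x3 intrinsics, pixels), "k1" (the pictures are not rectified: a ray, as slopes to the right and down, at radius r is drawn at 1 + k1 r^2 times it, then the intrinsics apply), "xyz" and "orientation" of the camera in the world. Camera axes: x right, y down, z forward; pixel columns grow to the right and rows downward; lengths in m; the calibration is good to about 2 mm. A picture is of the moment at which its call begins.
A pose or a line that the arm cannot do raises ctrl.IKError and nothing moves.
- ctrl.hand_in(): hands the job in, once; it reports no verdict.
Readings, each from a call of its own:
- ctrl.read_time(): time.
- ctrl.read_qpos(): joint angles.
- ctrl.read_dq(): joint speeds.
- ctrl.read_effort(): joint torques, N m.
- ctrl.read_position(): TCP position.
- ctrl.read_orientation(): TCP orientation.
- ctrl.read_contact_force(): force on the tool from outside, world axes, zero at the start.
- ctrl.read_moment(): the same for the moment, N m.
- ctrl.read_grip_width(): opening from 0.0 (shut) to 1.0 (fully open).
Only numpy, scipy, OpenCV 4.12 (cv2) and the standard library are available. Lean on these libraries where they do the work, as an engineer would, in place of code of your own. Each camera call takes 0.05 s, during which the arm holds its last target.

## Task

Build up the leaning spindle from the three parts on the rubber mat: first the bearing, fully home against the shoulder, then the plain spacer sleeve on top of it, then the knurled collar that retains them, so that all three sit snug against one another. Hold each part in the gripper all the way down the shaft until it is home before letting go; do not let it drop down the shaft. Leave the tape roll, the jar and the screwdriver where they are.

Things in the scene. Friction and masses are not known exactly. Their poses are not given: they have to be found in the camera images.
- spindle: Fixed steel shaft, 16 mm diameter, leaning 32 degrees from vertical, more or less towards the robot. Origin: on its axis at the face of the shoulder where the first part seats, 100 mm above the bench; z runs up along the shaft, y is level. The shaft ends at z = 46 mm, its last 8 mm tapering to 8 mm. Shoulder: 34 mm diameter, 22 mm long; below it a 68 mm housing. Parts have 2 mm play all round.
- cradle: The fixed aluminium cradle that carries the spindle; base plate 130 by 100 mm, 12 mm thick. Origin on the bench under the plate, 5 mm beyond (along its x) the spindle's origin; z up; the shaft leans to its -x.
- mat: Black rubber mat fixed to the bench, 270 mm (along its x) by 130 mm (along its y), 3 mm thick; origin at the centre of its underside, z up. The three parts lie flat on it in a row along its x axis, in any order, about 80 mm apart (a centimetre more or less).
- bearing_center (a point): Centre of the loose steel ball bearing, the widest and lowest part: 42 mm outside diameter, 20 mm bore, 11 mm high, with a black seal ring in each face. z is its axis; either face may go down. Lies flat on the mat at first. About 50 g. Seated, its centre is 5.5 mm above the shoulder along the shaft.
- spacer_center (a point): Centre of the loose plain aluminium spacer sleeve, the narrowest and tallest part: 28 mm outside diameter, 20 mm bore, 16 mm high; z is its axis; either end may go down. About 25 g. Stands on the mat at first. Seated on the bearing, its centre is 19 mm above the shoulder along the shaft.
- collar_center (a point): Centre of the loose knurled aluminium retaining collar: 36 mm outside diameter over the knurl, 20 mm bore, 12 mm high; a plain push-on ring without thread; z is its axis; either face may go down. About 35 g. Lies flat on the mat at first. Seated on the spacer, its centre is 33 mm above the shoulder along the shaft.
- tape_center (a point): Centre of a roll of clear tape lying flat, 96 mm across, 20 mm high; a bystander.
- jar_center (a point): Centre of a small white jar with a black lid, 56 mm across, 56 mm high; a bystander.
- screwdriver_grip (a point): Middle of the handle of a screwdriver with a yellow handle, 170 mm long, lying on the bench between mat and cradle on the robot's side; a bystander.
Things that resemble listed ones, but are neither listed nor needed, are in the scene too. Leave any green look-alike of the part that bears spacer_center alone.

How it is judged:
On the way, in this order (a step that is already met when the one before it is completed fails the run):
1. the bearing is brought down the shaft in the gripper to the shoulder (within 5 mm of home, still gripped) (z of bearing_center in the frame of spindle between 0.003 and 0.0105 m and x of bearing_center in the frame of spindle between -0.004 and 0.004 m and y of bearing_center in the frame of spindle between -0.004 and 0.004 m and angle between the z axis of bearing_center and the z axis of spindle, either way round below 0.12 rad and contact force between the fingers and bearing above 0.5 N), for 0.04 s.
2. then the spacer is brought down in the gripper onto the bearing (within 5 mm of home, still gripped) (z of spacer_center in the frame of spindle between 0.0165 and 0.024 m and x of spacer_center in the frame of spindle between -0.004 and 0.004 m and y of spacer_center in the frame of spindle between -0.004 and 0.004 m and angle between the z axis of spacer_center and the z axis of spindle, either way round below 0.12 rad and contact force between the fingers and spacer above 0.5 N), for 0.04 s.
3. then the knurled collar is brought down in the gripper onto the spacer (within 5 mm of home, still gripped) (z of collar_center in the frame of spindle between 0.0305 and 0.038 m and x of collar_center in the frame of spindle between -0.004 and 0.004 m and y of collar_center in the frame of spindle between -0.004 and 0.004 m and angle between the z axis of collar_center and the z axis of spindle, either way round below 0.12 rad and contact force between the fingers and collar above 0.5 N), for 0.04 s.
At the end, for the whole second after the job is handed in: Bearing, spacer and collar are on the shaft in that order from the shoulder, at rest, each square to the shaft within 0.12 rad, within 4 mm of its axis in each direction, and each centre within 2.5 mm below and 3 mm above its seated height (5.5, 19 and 33 mm from the shoulder) (z of bearing_center in the frame of spindle between 0.003 and 0.0085 m and x of bearing_center in the frame of spindle between -0.004 and 0.004 m and y of bearing_center in the frame of spindle between -0.004 and 0.004 m and angle between the z axis of each of bearing_center, spacer_center, collar_center and the z axis of spindle, either way round below 0.12 rad and z of spacer_center in the frame of spindle between 0.0165 and 0.022 m and x of spacer_center in the frame of spindle between -0.004 and 0.004 m and y of spacer_center in the frame of spindle between -0.004 and 0.004 m and z of collar_center in the frame of spindle between 0.0305 and 0.036 m and x of collar_center in the frame of spindle between -0.004 and 0.004 m and y of collar_center in the frame of spindle between -0.004 and 0.004 m and linear speed of each of bearing, spacer, collar below 0.02 m/s); the robot touches nothing.
It fails at once if the tape roll, the jar or the screwdriver is moved by more than 25 mm (distance of any of tape_center, jar_center, screwdriver_grip from where it was at the start of the episode above 0.025 m).
It also fails if it takes over 70 s, if anything falls off the work surface, if the arm or the gripper's body presses on something with over 40 N, if the wrist force passes 120 N, or if a joint passes its speed limit or range.

## Working session

There is one attempt and no reset: what is moved stays moved. The work goes in short steps, each a Python script; the robot and the scene stay as the last script left them, time stands still between calls to the robot, and variables do not carry over. Pictures are saved under pics/ and viewed, and the job is handed in when it is done.

```bash
mkdir -p pics
python3 - <<'E'
from workcell import ctrl
import cv2,numpy as np
for n in("side","top"):
    c=ctrl.camera(n); cv2.imwrite(f"pics/{n}0.png",c["color"]); np.savez(f"{n}0.npz",**c)
    print(n,c["mtx"].tolist(),c["k1"],c["xyz"],c["orientation"])
print(ctrl.read_time(),ctrl.read_grip_width(),ctrl.read_contact_force())
E
```

```text
side [[478.5281008404982, 0.0, 277.9945620075423], [0.0, 478.5281008404982, 217.8711709771091], [0.0, 0.0, 1.0]] -0.03420734809159934 [ 0.18463587 -0.57264947  0.784315  ] [-2.39430752e+00  8.98043042e-04 -6.23274028e-01]
top [[500.27325765371626, 0.0, 283.87362797272533], [0.0, 500.27325765371626, 201.43184066740866], [0.0, 0.0, 1.0]] -0.16677148219405655 [ 0.38268625 -0.04305442  1.36209319] [-3.01129346 -0.00351844 -1.54560134]
0.1 0.9975983135225533 [-0.5678898   0.22090698 -1.01051824]
```

View pics/side0.png

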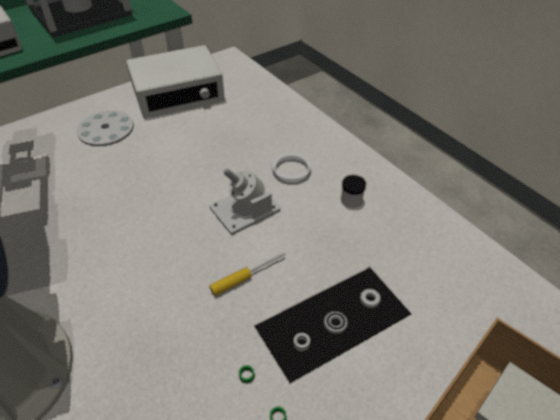

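View pics/top0.png

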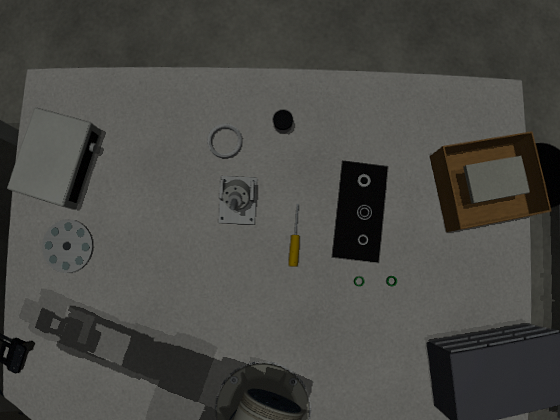

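```bash
cat > h.py <<'E'
import numpy as np,cv2
from scipy.spatial.transform import Rotation as R
def load(f): return dict(np.load(f))
def rays(c,uv):
    uv=np.atleast_2d(np.asarray(uv,float)); K=c["mtx"]; k=float(c["k1"])
    d=np.stack([(uv[:,0]-K[0,2])/K[0,0],(uv[:,1]-K[1,2])/K[1,1]],1)
    s=d.copy()
    for _ in range(20): s=d/(1+k*(s**2).sum(1,keepdims=True))
    return np.c_[s,np.ones(len(s))]
def Rc(c): return R.from_euler('xyz',c["orientation"]).as_matrix()
def onplane(c,uv,z):
    w=rays(c,uv)@Rc(c).T; return c["xyz"]+w*((z-c["xyz"][2])/w[:,2])[:,None]
def cloud(c):
    H,W=c["z_map"].shape; u,v=np.meshgrid(np.arange(W),np.arange(H))
    r=rays(c,np.c_[u.ravel(),v.ravel()]); p=(r*c["z_map"].reshape(-1,1))@Rc(c).T+c["xyz"]
    p[c["z_map"].ravel()==0]=np.nan
    return p.reshape(H,W,3)
def proj(c,P):
    q=(np.atleast_2d(P)-c["xyz"])@Rc(c); s=q[:,:2]/q[:,2:]; s=s*(1+float(c["k1"])*(s**2).sum(1,keepdims=True))
    return s*[c["mtx"][0,0],c["mtx"][1,1]]+c["mtx"][:2,2]
def crop(c,x0,y0,x1,y1,f,name,gain=1.0):
    im=np.clip(c["color"][y0:y1,x0:x1].astype(float)*gain,0,255).astype(np.uint8)
    im=cv2.resize(im,None,fx=f,fy=f,interpolation=cv2.INTER_CUBIC)
    for k in range(x0,x1,10):
        cv2.line(im,((k-x0)*f,0),((k-x0)*f,6 if k%50 else 14),(0,255,255),1)
    for k in range(y0,y1,10): cv2.line(im,(0,(k-y0)*f),(6 if k%50 else 14,(k-y0)*f),(0,255,255),1)
    cv2.imwrite(f"pics/{name}.png",im)
E
python3 - <<'E'
from h import *
t=load("top0.npz");s=load("side0.npz")
crop(t,325,150,405,270,5,"topmat",2); crop(t,200,165,300,275,5,"topsp",2)
crop(s,250,260,415,385,4,"sidemat"); crop(s,200,155,300,240,7,"sidesp")
for n,uv,z in(("collar",(363.5,181),.015),("bearing",(364,212),.014),("spacer",(363,240),.019)): print(n,onplane(t,uv,z))
for n,uv,z in(("collar",(370.5,297),.015),("bearing",(335.5,321),.014),("spacer",(302,340),.019)): print(n,onplane(s,uv,z))
for n,c in(("t",t),("s",s)):
    p=cloud(c); print(n,np.isfinite(p).mean())
    for uv in ([(300,180),(345,220),(364,212)] if n=="t" else [(200,250),(290,350),(336,322)]): print(uv,p[uv[1],uv[0]])
E
```

```text
collar [[ 0.62141797 -0.26038183  0.015     ]]
bearing [[ 0.53598402 -0.26224978  0.014     ]]
spacer [[ 0.45938755 -0.25924489  0.019     ]]
collar [[ 0.62317296 -0.26313733  0.015     ]]
bearing [[ 0.53581748 -0.26345023  0.014     ]]
spacer [[ 0.46071087 -0.26007997  0.019     ]]
t 0.995922619047619
(300, 180) [ 0.62144592 -0.08627229  0.00367651]
(345, 220) [ 0.51385247 -0.2116833   0.00381057]
(364, 212) [ 0.53689173 -0.26354769  0.00601757]
s 0.9960926870748299
(200, 250) [ 0.42152721  0.04002172 -0.00142681]
(290, 350) [ 0.43714687 -0.25670943  0.0031028 ]
(336, 322) [ 0.53957963 -0.2617511   0.0043912 ]
```

View pics/topmat.png

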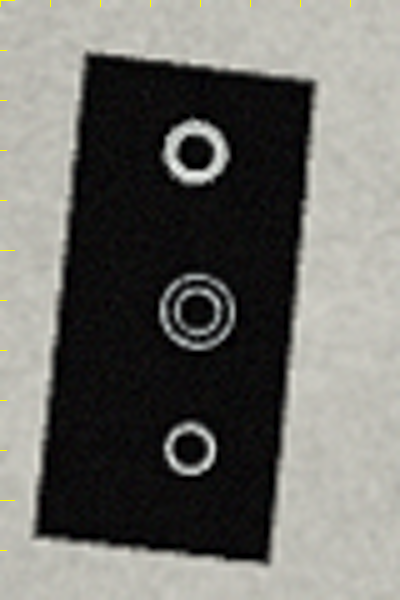

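View pics/topsp.png

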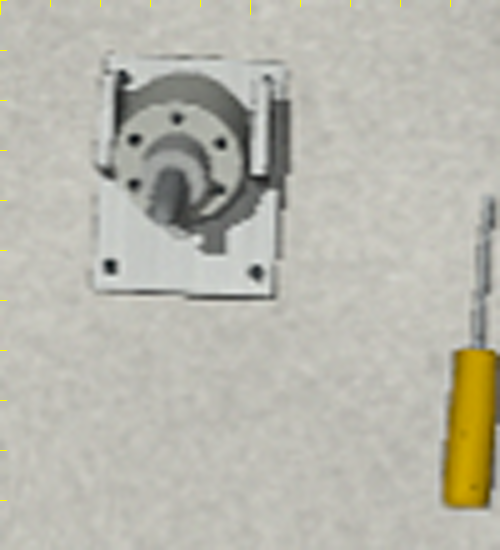

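View pics/sidemat.png

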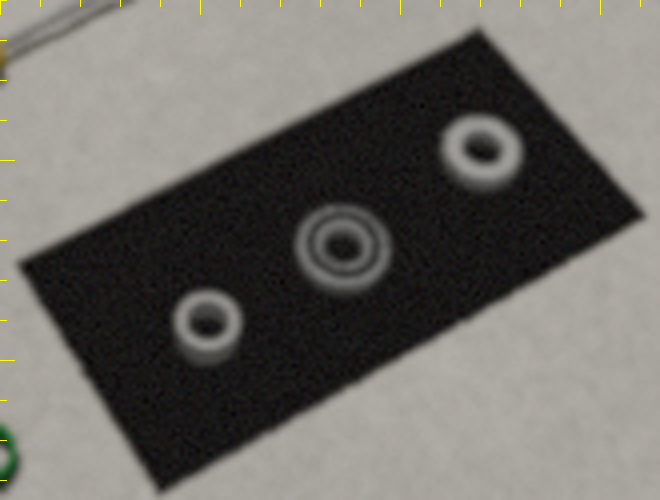

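View pics/sidesp.png

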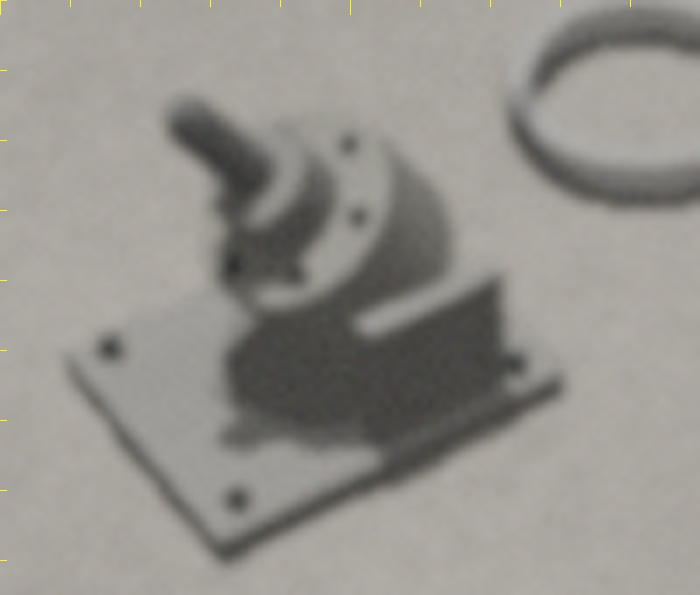

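```bash
cat >> h.py <<'E'
def spR(yaw,lean=np.deg2rad(32)):
    # cradle yaw; shaft z leans to cradle -x
    return R.from_euler('z',yaw).as_matrix()@R.from_euler('y',-lean).as_matrix()
def sp_o(cx,cy,yaw): # cradle origin -> spindle origin
    return np.array([cx,cy,0.1])-0.005*np.array([np.cos(yaw),np.sin(yaw),0])
E
python3 - <<'E'
from h import *
from scipy.optimize import least_squares
t=load("top0.npz");s=load("side0.npz")
f=lambda p,x0,y0,k:[(p[0]+.5)/k-.5+x0,(p[1]+.5)/k-.5+y0]
tp=[f(p,200,165,5) for p in[(106,57),(288,63),(94,290),(273,297)]]
sp=[f(p,200,155,7) for p in[(68,362),(224,548),(562,380)]]
A=onplane(t,tp,.012);B=onplane(s,sp,.012);print(A.round(4),B.round(4))
# cradle frame corners: top img: up=+x,left=+y
Ct=np.array([[.065,.05],[.065,-.05],[-.065,.05],[-.065,-.05]])
Cs=np.array([[-.065,.05],[-.065,-.05],[.065,-.05]])
def fit(P,C):
    g=lambda q:((C@np.array([[np.cos(q[2]),np.sin(q[2])],[-np.sin(q[2]),np.cos(q[2])]])+q[:2])-P[:,:2]).ravel()
    r=least_squares(g,[P[:,0].mean(),P[:,1].mean(),0]);return r.x,r.fun.round(4)
print(fit(A,Ct));print(fit(B,Cs))
for n,c in(("t",t),("s",s)):
    p=cloud(c); m=(np.abs(p[...,0]-.58)<.12)&(np.abs(p[...,1]-.06)<.1)&(p[...,2]>.12)
    print(n,m.sum()); q=p[m]; 
    for r in q[np.argsort(-q[:,2])][:25]: print(r.round(4),end=' ')
E
```

```text
[[0.6257 0.1317 0.012 ]
 [0.6248 0.0314 0.012 ]
 [0.4972 0.1328 0.012 ]
 [0.496  0.0354 0.012 ]] [[0.4969 0.1281 0.012 ]
 [0.4957 0.0313 0.012 ]
 [0.6212 0.0287 0.012 ]]
(array([ 0.56090323,  0.08283901, -0.01657236]), array([ 0.0011,  0.0001,  0.0003,  0.0003, -0.0004,  0.0011, -0.0009,
       -0.0015]))
(array([ 0.55989747,  0.07897954, -0.0185608 ]), array([-0.0011,  0.002 , -0.0017, -0.0011,  0.0028, -0.0009]))
t 48
[0.5204 0.0861 0.1431] [0.5332 0.0819 0.1405] [0.5258 0.0816 0.1402] [0.5282 0.0867 0.14  ] [0.5257 0.0891 0.1396] [0.5233 0.0865 0.1393] [0.5259 0.0842 0.139 ] [0.5261 0.0793 0.1384] [0.5211 0.0816 0.1379] [0.531  0.087  0.1376] [0.521  0.0891 0.1376] [0.5335 0.0846 0.1374] [0.5237 0.0818 0.1374] [0.5309 0.0895 0.1374] [0.5236 0.0843 0.1372] [0.5311 0.0821 0.1372] [0.5261 0.0869 0.1371] [0.5335 0.0872 0.137 ] [0.5212 0.0843 0.1366] [0.5287 0.0846 0.1362] [0.5312 0.0847 0.1362] [0.5239 0.0795 0.1359] [0.5314 0.0798 0.1354] [0.529  0.0797 0.1352] [0.5287 0.0897 0.1351] s 79
[0.5226 0.0779 0.1433] [0.5262 0.084  0.1424] [0.5268 0.0811 0.1415] [0.5206 0.0827 0.1409] [0.5255 0.087  0.1407] [0.5273 0.0783 0.1405] [0.5241 0.0847 0.1404] [0.5258 0.0837 0.1401] [0.5291 0.0852 0.1401] [0.5228 0.0826 0.1398] [0.5227 0.0865 0.1398] [0.5212 0.0801 0.1398] [0.5262 0.0806 0.1395] [0.5247 0.0781 0.1393] [0.5296 0.0823 0.1392] [0.5281 0.076  0.1391] [0.52   0.0821 0.1389] [0.5316 0.0856 0.1385] [0.5236 0.0804 0.1383] [0.5302 0.0795 0.1382] [0.5318 0.0822 0.1382] [0.5242 0.0776 0.1373] [0.5212 0.0806 0.1367] [0.528  0.0801 0.1362] [0.5264 0.0776 0.1362]
```

```bash
cat >> h.py <<'E'
def ring(o,Rm,z,r,n=60):
    a=np.linspace(0,2*np.pi,n); return o+(np.c_[r*np.cos(a),r*np.sin(a),np.full(n,z)])@Rm.T
def overlay(c,polys,x0,y0,x1,y1,f,name,gain=1.0):
    im=np.clip(c["color"][y0:y1,x0:x1].astype(float)*gain,0,255).astype(np.uint8)
    im=cv2.resize(im,None,fx=f,fy=f,interpolation=cv2.INTER_CUBIC)
    for P,col in polys:
        q=(proj(c,P)-[x0,y0]+.5)*f-.5
        cv2.polylines(im,[np.round(q*8).astype(np.int32)],False,col,1,cv2.LINE_AA,3)
    cv2.imwrite(f"pics/{name}.png",im)
def spmodel(cx,cy,yaw):
    o=sp_o(cx,cy,yaw);M=spR(yaw);p=[(ring(o,M,z,r),c) for z,r,c in((0,.008,(0,0,255)),(.038,.008,(0,0,255)),(.046,.004,(0,255,0)),(0,.017,(255,0,0)),(-.022,.034,(255,255,0)))]
    for a in np.arange(0,2*np.pi,np.pi/4): p.append((o+np.array([[.008*np.cos(a),.008*np.sin(a),z] for z in(0,.038)])@M.T,(0,0,255)))
    C=np.array([[-.065,-.05],[-.065,.05],[.065,.05],[.065,-.05],[-.065,-.05]])@np.array([[np.cos(yaw),np.sin(yaw)],[-np.sin(yaw),np.cos(yaw)]])+[cx,cy]
    p.append((np.c_[C,np.full(5,.012)],(255,0,255)));return p
E
python3 - <<'E'
from h import *
t=load("top0.npz");s=load("side0.npz")
overlay(t,spmodel(.5609,.0828,-.0175),205,165,270,235,9,"ov_t",2)
overlay(s,spmodel(.5600,.0790,-.0175),200,155,290,240,7,"ov_s")
E
```

```text
(no output)
```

View pics/ov_t.png

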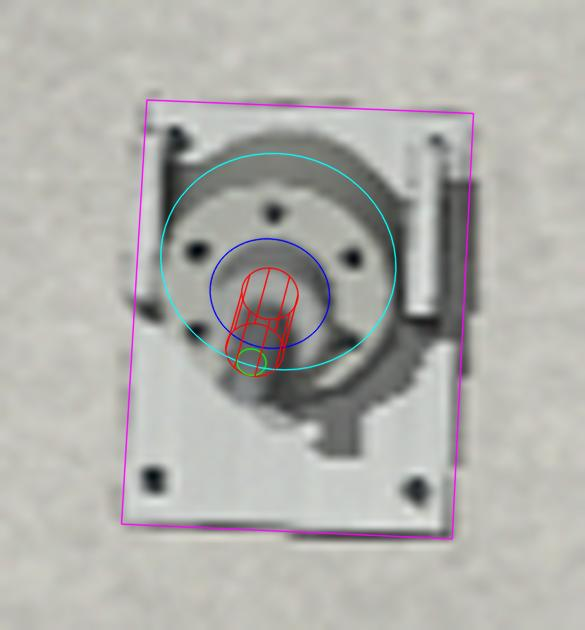

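View pics/ov_s.png

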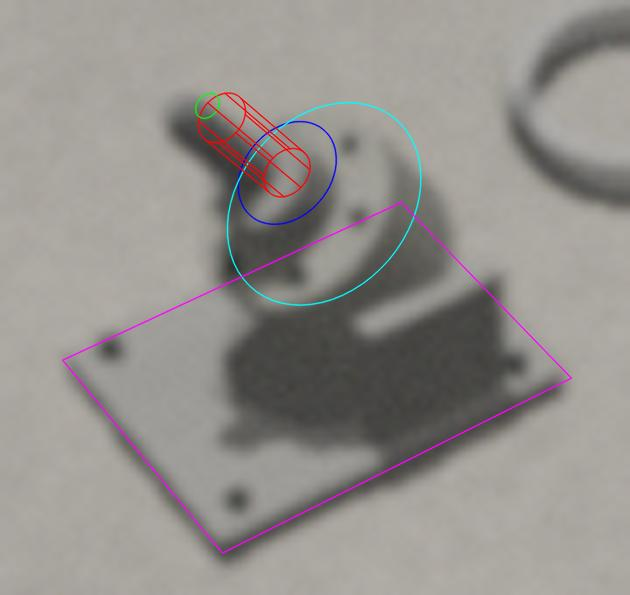

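Run:
```python
from h import *
t=load("top0.npz");s=load("side0.npz")
overlay(t,spmodel(.5539,.0828,-.0175),205,175,265,225,12,"ov_t",2)
overlay(s,spmodel(.5532,.0800,-.0175),215,160,275,215,12,"ov_s")
```

```text
(no output)
```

View pics/ov_t.png

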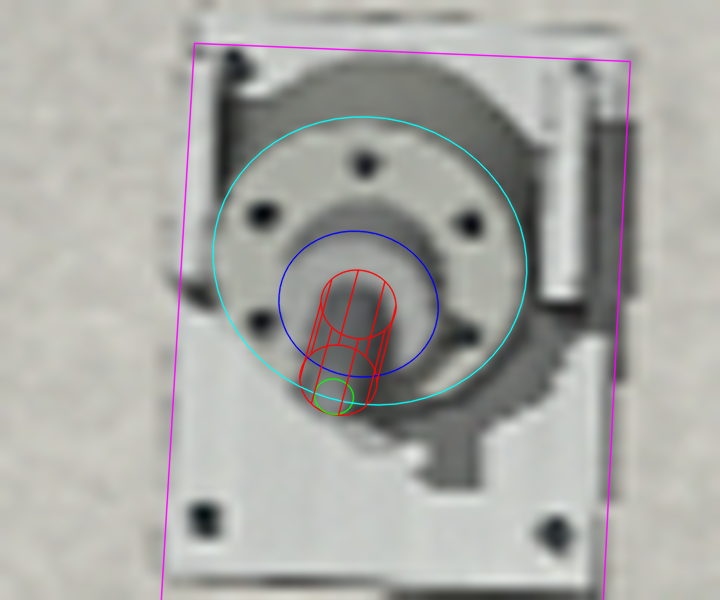

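View pics/ov_s.png

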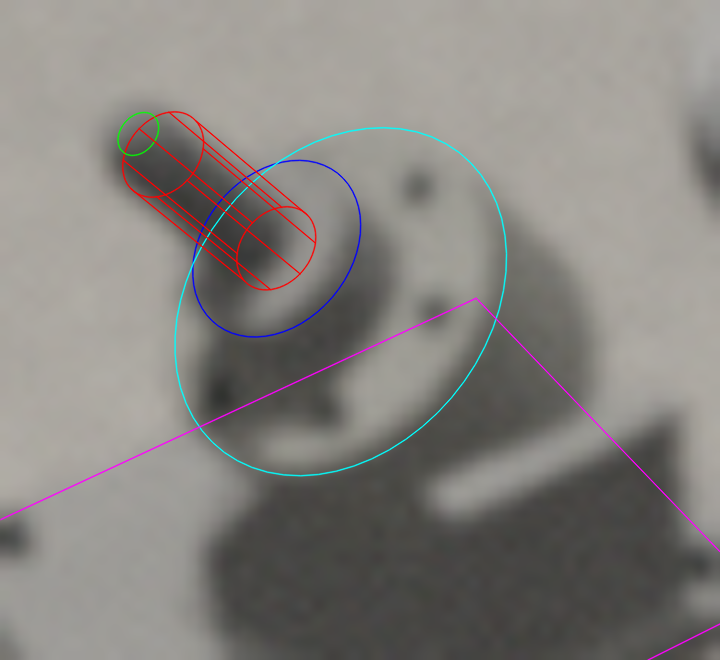

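Run:
```python
from h import *
t=load("top0.npz");s=load("side0.npz")
crop(t,220,180,255,215,20,"c_t",2.2)
crop(s,215,160,255,195,20,"c_s",1.4)
```

```text
(no output)
```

View pics/c_t.png

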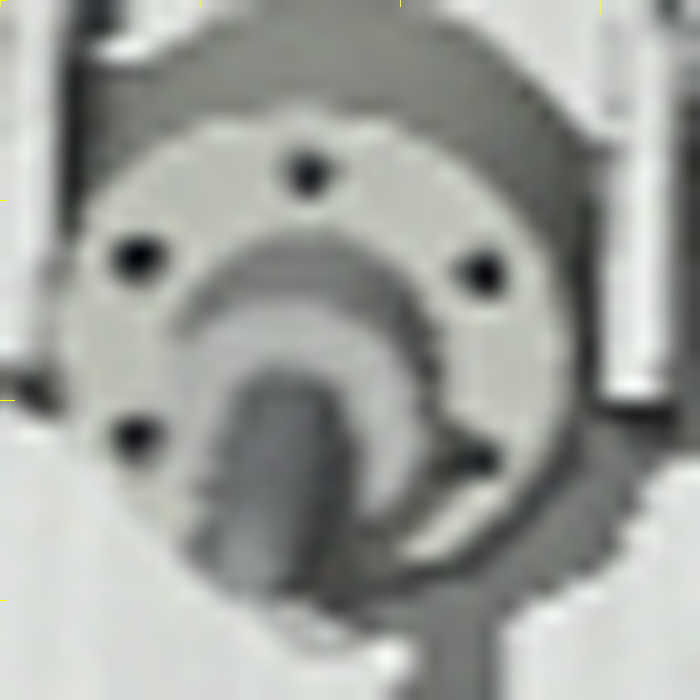

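View pics/c_s.png

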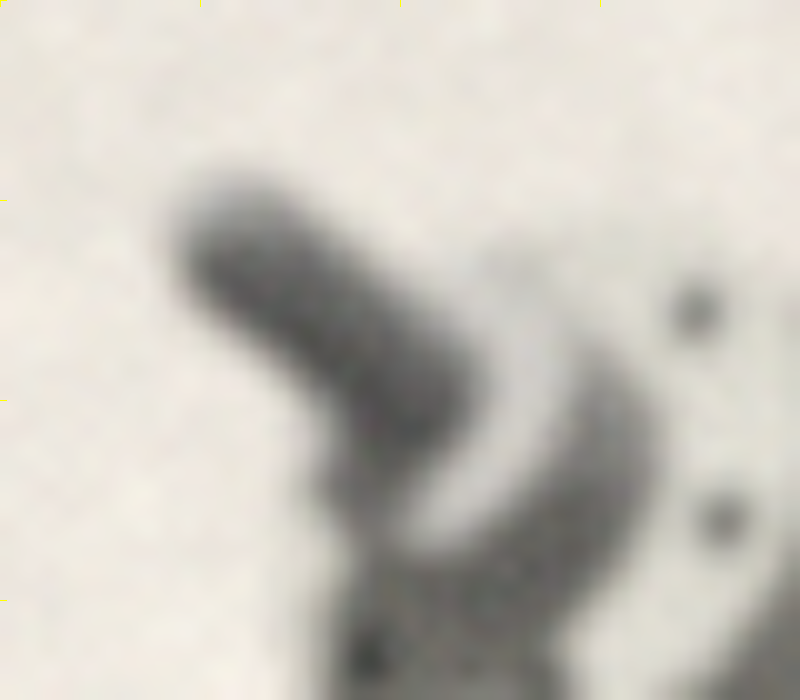

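```bash
cat > fit.py <<'E'
from h import *
from scipy.optimize import least_squares
t=load("top0.npz");s=load("side0.npz")
F=lambda P,x0,y0,k=20:(np.array(P,float)+.5)/k-.5+[x0,y0]
obs={}
obs['t']=dict(c=t,ring=F([(290,297),(215,325),(360,320),(405,370),(426,430)],220,180),
  L=F([(232,410),(218,470),(203,540)],220,180),Rr=F([(352,420),(350,480),(325,550)],220,180)[:2],tip=F([(240,603)],220,180))
obs['s']=dict(c=s,ring=F([(572,390),(550,460),(500,520),(430,550),(545,285)],215,160),
  L=F([(310,190),(380,250),(450,310)],215,160),Rr=F([(195,285),(250,335),(310,385)],215,160),tip=F([(182,190)],215,160))
def res(o,yaw,ob,lean=np.deg2rad(32)):
    c=ob['c'];M=spR(yaw,lean);r=[]
    q=proj(c,ring(o,M,0,.017,720))
    r+=[ (lambda d:(np.linalg.norm(d,axis=1).min())*np.sign(np.linalg.norm(p-q.mean(0))-np.linalg.norm(q[np.linalg.norm(d,axis=1).argmin()]-q.mean(0))))(q-p) for p in ob['ring']]
    zz=np.array([0,.038]);ax=o+zz[:,None]*M[:,2]
    v=ax.mean(0)-c['xyz'];n=np.cross(M[:,2],v);n/=np.linalg.norm(n)
    for key in('L','Rr'):
        best=None
        for sg in(1,-1):
            e=proj(c,ax+sg*.008*n);d=(e[1]-e[0])/np.linalg.norm(e[1]-e[0])
            dd=[float(np.cross(d,p-e[0])) for p in ob[key]]
            if best is None or np.abs(dd).sum()<np.abs(best).sum():best=dd
        r+=best
    e=proj(c,ax);d=(e[1]-e[0])/np.linalg.norm(e[1]-e[0])
    q=proj(c,ring(o,M,.046,.004));r.append(float((q@d).max()-ob['tip'][0]@d))
    return np.array(r)
if __name__=="__main__":
    import warnings;warnings.simplefilter("ignore")
    x0=[.548,.081,-.02]
    for k in obs:
        f=lambda x:res(np.array([x[0],x[1],.1]),x[2],obs[k])
        g=least_squares(f,x0);print(k,g.x.round(4),g.fun.round(2))
    def J(x):
        return np.r_[res(np.array([x[0],x[1],.1])+x[3:6],x[2],obs['t']),res(np.array([x[0],x[1],.1])+x[6:9],x[2],obs['s']),np.array(x[3:9])/.0015*.5]
    g=least_squares(J,x0+[0]*6);print(g.x.round(4),g.fun.round(2))
E
python3 fit.py
```

```text
t [0.5468 0.0835 0.0513] [ 0.22 -0.17  0.04 -0.19  0.07 -0.1   0.02  0.1   0.18 -0.21  0.01]
s [ 0.5477  0.0821 -0.1138] [-0.44 -0.07  0.2   0.12 -0.29 -0.09 -0.08 -0.07  0.4   0.23  0.22  0.17]
[ 5.472e-01  8.320e-02  6.500e-03 -4.000e-04  0.000e+00 -1.000e-04
  4.000e-04 -0.000e+00  2.000e-04] [ 0.2  -0.16 -0.02 -0.25 -0.03 -0.01 -0.05 -0.17  0.32 -0.23  0.01 -0.27
  0.06  0.35  0.32 -0.33 -0.02 -0.06 -0.09  0.5   0.29  0.23 -0.31 -0.13
  0.01 -0.02  0.13 -0.01  0.06]
```

```bash
cat > cfg.py <<'E'
from h import *
YAW=-.015
O=np.array([.5472,.0830,.1]); M=spR(YAW)
TZ=.0155
# tool R placing: z=-shaft z, y = -spindle y  -> x = y cross z
def Rt(flip):
    z=-M[:,2]; y=M[:,1]*(-1 if flip else 1); return np.c_[np.cross(y,z),y,z]
def rpy(m): return R.from_matrix(m).as_euler('xyz')
def down(flip):
    z=np.array([0,0,-1.]);y=np.array([0,1.,0])*(-1 if flip else 1);return np.c_[np.cross(y,z),y,z]
def tcp_for(zc,ahead,off=(0,0)): # part centre at spindle z=zc, tool ahead distance
    return O+M@np.array([off[0],off[1],zc+ahead])
E
python3 - <<'E'
from cfg import *
from workcell import ctrl
print(ctrl.read_orientation())
t=load("top0.npz");s=load("side0.npz")
for n,a,b,z in(("bearing",(364.1,212.0),(335.4,321.1),.014),("spacer",(362.6,239.2),(301.6,339.9),.019),("collar",(363.9,180.0),(370.1,296.9),.015)):
    print(n,onplane(t,a,z).round(4),onplane(s,b,z).round(4))
for f in(0,1):
    for p,m in(((.536,-.263,.1),down(f)),((.536,-.263,.0155),down(f)),((.622,-.262,.0155),down(f)),(tcp_for(.08,.007),Rt(f)),(tcp_for(.0055,.007),Rt(f)),(tcp_for(.12,.007),Rt(f))):
        q=ctrl.inverse_kinematics(list(p),list(rpy(m)));print(f,np.round(p,3),None if q is None else np.round(q,2))
E
```

```text
[-3.14027879e+00  5.10204196e-05  2.83077402e+00]
bearing [[ 0.536  -0.2625  0.014 ]] [[ 0.5355 -0.2635  0.014 ]]
spacer [[ 0.4615 -0.2581  0.019 ]] [[ 0.4603 -0.2595  0.019 ]]
collar [[ 0.6242 -0.2615  0.015 ]] [[ 0.6227 -0.2625  0.015 ]]
0 [ 0.536 -0.263  0.1  ] [-0.46  0.45  1.8   0.    0.89 -2.03]
0 [ 0.536 -0.263  0.016] [-0.46  0.58  1.83  0.    0.73 -2.03]
0 [ 0.622 -0.262  0.016] [-0.4   0.66  1.65  0.    0.83 -1.97]
0 [0.501 0.084 0.174] [ 0.26  0.04  2.32 -0.55  0.28 -0.8 ]
0 [0.541 0.083 0.111] [ 0.23  0.24  2.3  -1.15  0.14 -0.22]
0 [0.48  0.084 0.208] [ 0.28 -0.07  2.32 -0.43  0.38 -0.92]
1 [ 0.536 -0.263  0.1  ] [-0.46  0.45  1.8  -0.    0.89  1.11]
1 [ 0.536 -0.263  0.016] [-0.46  0.58  1.83 -0.    0.73  1.11]
1 [ 0.622 -0.262  0.016] [-0.4   0.66  1.65 -0.    0.83  1.17]
1 [0.501 0.084 0.174] [ 0.26  0.04  2.32 -0.55  0.28  2.34]
1 [0.541 0.083 0.111] [ 0.23  0.24  2.3  -1.15  0.14  2.92]
1 [0.48  0.084 0.208] [ 0.28 -0.07  2.32 -0.43  0.38  2.23]
```

```bash
cat > act.py <<'E'
from cfg import *
from workcell import ctrl
def st(msg=""):
    print(msg,"t",round(ctrl.read_time(),2),"p",np.round(ctrl.read_position(),4),"F",np.round(ctrl.read_contact_force(),1),"w",round(ctrl.read_grip_width()*92,1))
def snap(n):
    for k in("side","top"):
        c=ctrl.camera(k);np.savez(f"{k}{n}.npz",**c)
def pick(x,y,opening,force):
    o=list(rpy(down(0)))
    ctrl.move_pose([x,y,.13],o);st("above")
    ctrl.gripper_to(opening)
    ctrl.move_l([x,y,TZ],speed=.1);st("down")
    ctrl.gripper_to(0.0,grip_force=force);st("gripped")
E
python3 - <<'E'
from act import *
pick(.5358,-.263,.75,20)
snap(1)
ctrl.move_l([.5358,-.263,.16],speed=.15);st("lifted")
snap(2)
E
```

```text
above t 3.35 p [ 0.5361 -0.2624  0.1301] F [ 0.7 -0.4  0.2] w 92.4
down t 5.16 p [ 0.5363 -0.2633  0.0161] F [ 0.2 -0.1  0.1] w 69.0
gripped t 5.69 p [ 0.5359 -0.2631  0.0157] F [-0.  -0.5  2.2] w 40.7
lifted t 6.91 p [ 0.5352 -0.2627  0.1591] F [-0.4 -1.2 -0.9] w 40.4
```

Run:
```python
from h import *
for n in(1,):
    crop(load(f"top{n}.npz"),325,150,405,270,5,"a",2); crop(load(f"side{n}.npz"),250,240,415,385,4,"b",1)
a=cv2.imread("pics/a.png");b=cv2.imread("pics/b.png")
c=np.zeros((600,400+400,3),np.uint8);c[:600,:400]=a;
b2=cv2.resize(b,(400,int(b.shape[0]*400/b.shape[1])));c[:b2.shape[0],400:]=b2
crop(load("side2.npz"),280,180,400,300,4,"b",1.2);b=cv2.resize(cv2.imread("pics/b.png"),(245,245));c[354:599,400:645]=b
cv2.imwrite("pics/grip1.png",c)
```

```text
(no output)
```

View pics/grip1.png

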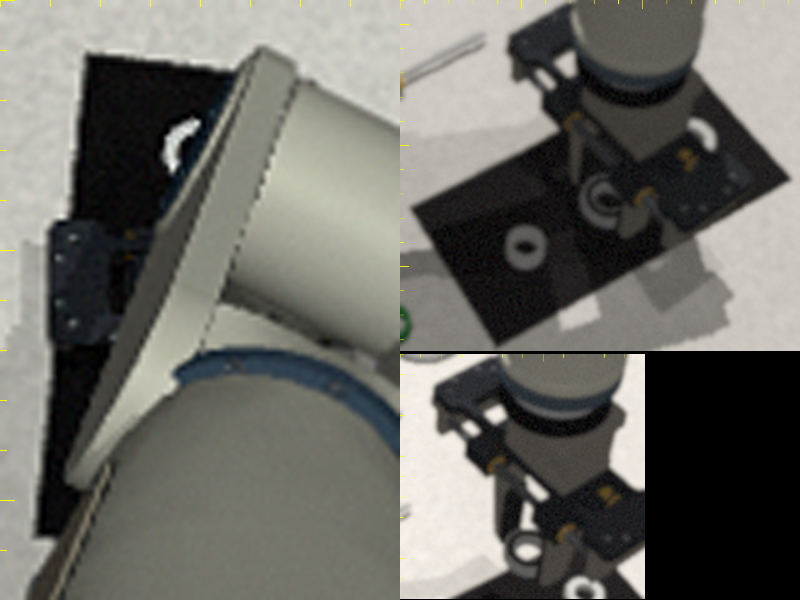

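Run:
```python
from h import *
crop(load("side0.npz"),318,305,358,340,10,"a",1.4); crop(load("side1.npz"),318,305,358,340,10,"b",2.6)
cv2.imwrite("pics/cmp.png",np.hstack([cv2.imread("pics/a.png"),cv2.imread("pics/b.png")]))
c=load("side2.npz")
# predicted bearing at lifted pose
ce=np.array([.5358,-.263,.16-.007]); I=np.eye(3)
overlay(c,[(ring(ce,I,.0055,.021),(0,0,255)),(ring(ce,I,.0055,.010),(0,255,0))],310,235,370,285,12,"lift",1.6)
```

```text
(no output)
```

View pics/cmp.png

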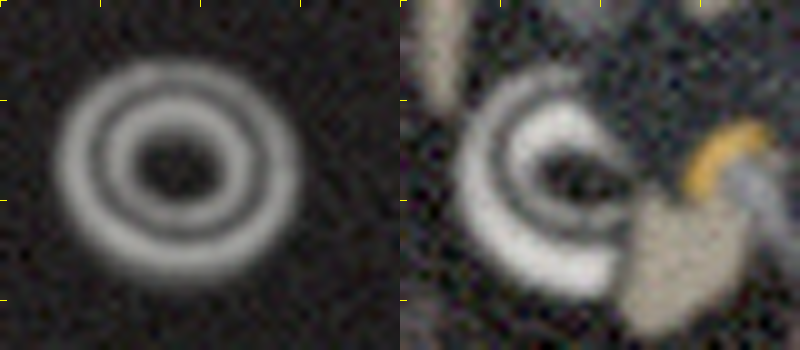

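View pics/lift.png

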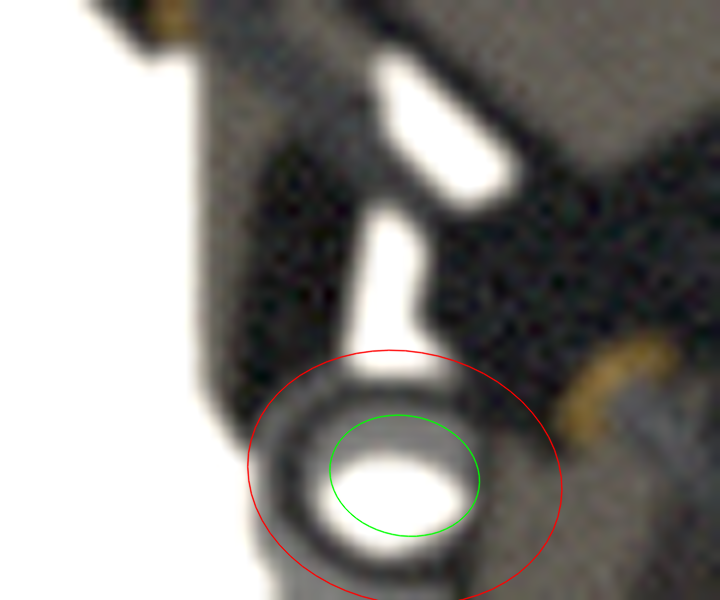

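Run:
```python
from act import *
o=list(rpy(Rt(0)))
ctrl.move_pose(list(tcp_for(.11,.007)),o);st("pre")
ctrl.move_l(list(tcp_for(.065,.007)),speed=.1);ctrl.wait(.2);st("pre2"); print(tcp_for(.065,.007),rpy(Rt(0)),ctrl.read_orientation(),ctrl.read_qpos())
snap(3)
s=load("side3.npz");t=load("top3.npz")
ce=O+M@[0,0,.065]
P=spmodel(*(O[:2]+[.005,.000]),YAW)[:4]+[(ring(ce,M,.0055,.021),(0,0,255)),(ring(ce,M,-.0055,.021),(0,0,255)),(ring(ce,M,.0055,.010),(0,255,0)),(ring(ce,M,-.0055,.010),(0,255,0))]
overlay(s,P,195,140,265,195,11,"p3s",1.4)
crop(s,195,140,265,195,11,"p3sr",1.4);crop(t,200,150,280,230,7,"p3t",2)
```

```text
pre t 8.33 p [0.4858 0.0837 0.1994] F [-0.8 -0.3 -1.1] w 40.5
pre2 t 9.13 p [0.5092 0.0836 0.1617] F [ 0.3 -0.6 -0.3] w 40.5
[0.50905011 0.08357229 0.16105946] [3.14159265 0.55850536 3.12659265] [3.14131065 0.55941828 3.12630345] [ 0.25556811  0.07767827  2.32037336 -0.62296952  0.24535323 -0.73102608]
```

View pics/p3s.png

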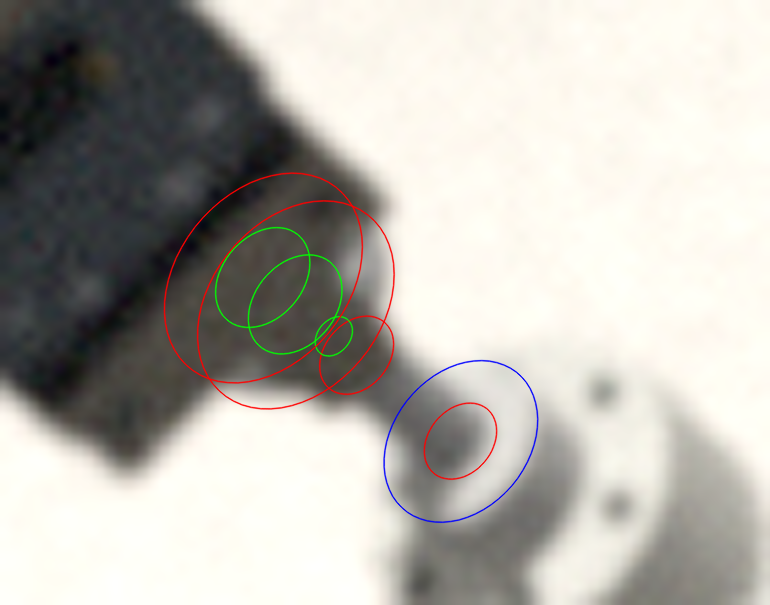

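View pics/p3sr.png

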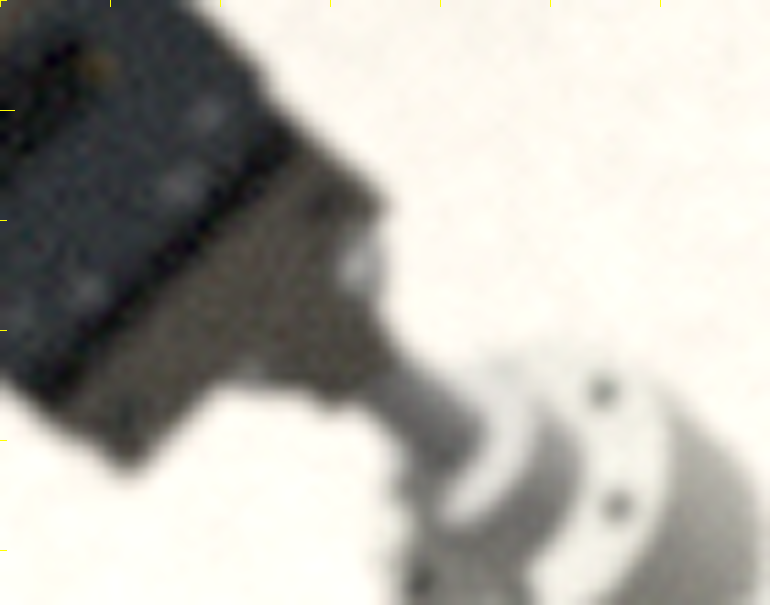

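View pics/p3t.png

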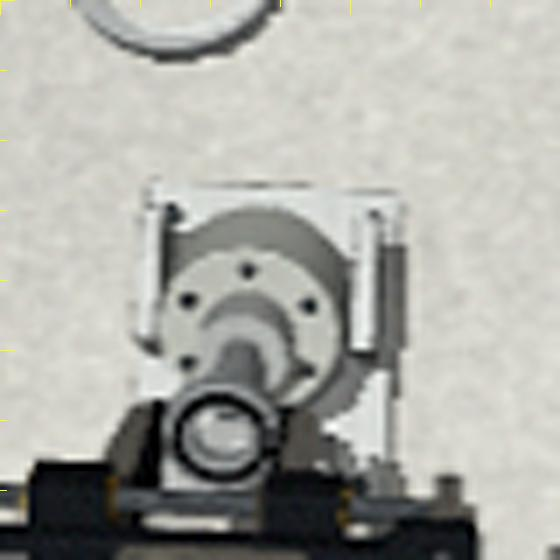

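Run:
```python
from cfg import *
t=load("top3.npz")
ce=O+M@[0,0,.065]
P=spmodel(*(O[:2]+[.005,.000]),YAW)[:4]+[(ring(ce,M,.0055,.021),(0,0,255)),(ring(ce,M,.0055,.010),(0,255,0))]
overlay(t,P,215,185,255,225,18,"p3t",2);crop(t,215,185,255,225,18,"p3tr",2)
```

View pics/p3t.png

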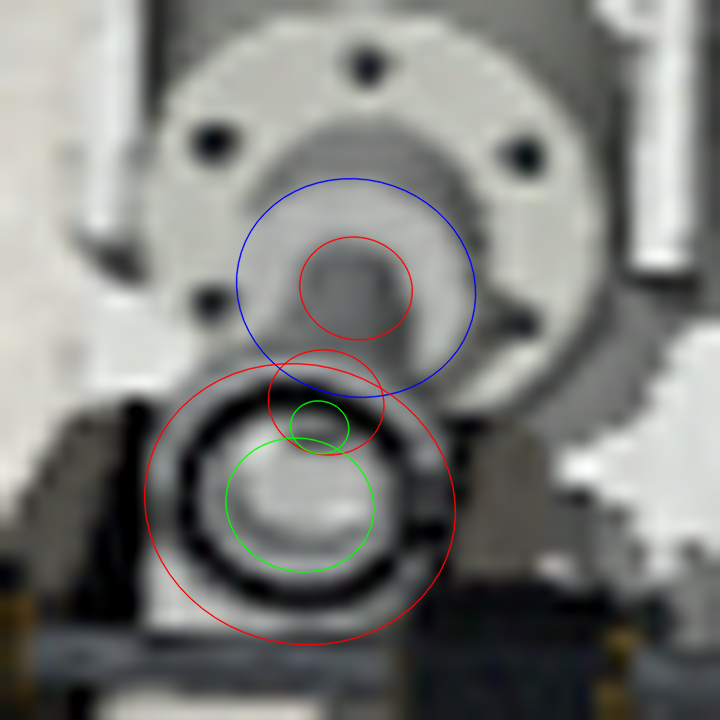

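View pics/p3tr.png

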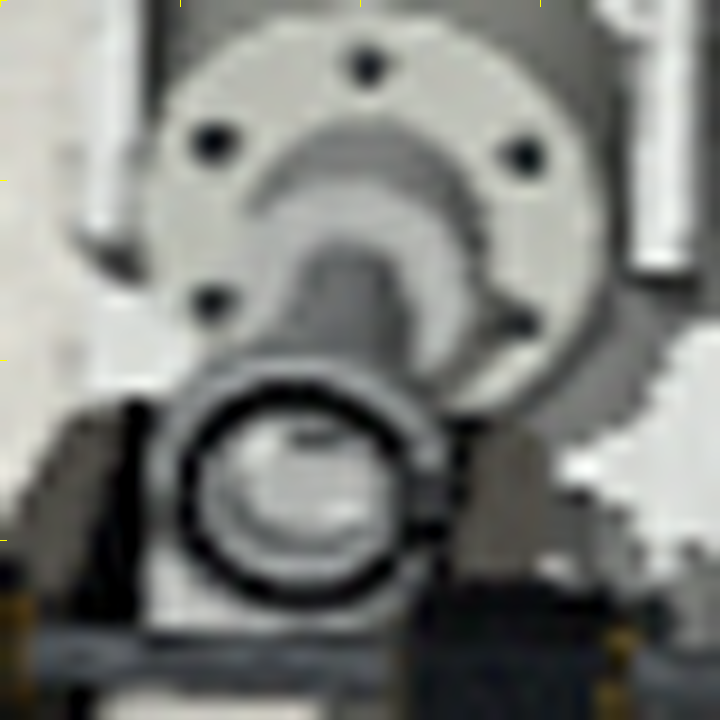

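```bash
cat >> act.py <<'E'
def go(zc,ahead,off,speed=.03,th=4):
    f0=np.array(ctrl.read_contact_force())
    r=ctrl.move_l(list(tcp_for(zc,ahead,off)),speed=speed,threshold=th)
    f=M.T@(np.mean([ctrl.read_contact_force() for _ in range(5)],0)); m=M.T@(np.array(ctrl.read_position())-O)
    print("zc",zc,"off",off,"hit",r,"Fspin",f.round(1),"tcp_sp",m.round(4),"t",round(ctrl.read_time(),2))
    return r
E
python3 - <<'E'
from act import *
off=(-.0007,0)
print((M.T@np.array(ctrl.read_contact_force())).round(2))
for z in(.045,.034,.024):
    if go(z,.007,off):break
snap(4)
t=load("top4.npz");crop(t,215,185,255,225,18,"p4t",2)
E
```

```text
[ 0.54 -0.04 -0.27]
zc 0.045 off (-0.0007, 0) hit False Fspin [ 0.4 -1.  -1. ] tcp_sp [-0.0007 -0.      0.052 ] t 10.05
zc 0.034 off (-0.0007, 0) hit False Fspin [-1.3  0.1 -0.2] tcp_sp [-0.0007  0.      0.041 ] t 10.57
zc 0.024 off (-0.0007, 0) hit False Fspin [-0.4 -0.3 -0.1] tcp_sp [-0.0008 -0.      0.0311] t 11.05
```

View pics/p4t.png

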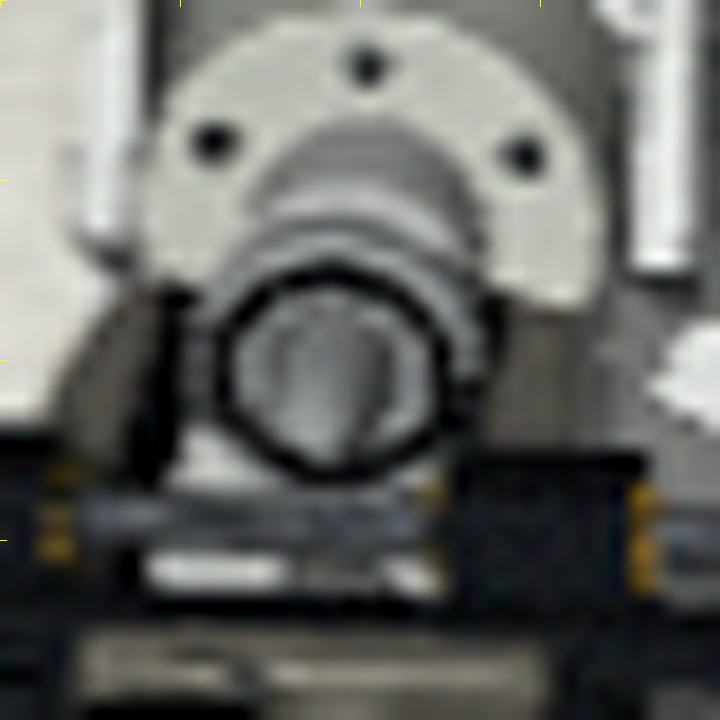

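Run:
```python
from act import *
off=(-.0007,0)
for z,sp in((.012,.03),(-.001,.02)):
    if go(z,.007,off,sp,6):break
snap(5)
t=load("top5.npz");crop(t,215,175,255,215,18,"p5t",2)
```

```text
zc 0.012 off (-0.0007, 0) hit False Fspin [-0.1 -0.   0.2] tcp_sp [-0.0008 -0.      0.0191] t 11.7
zc -0.001 off (-0.0007, 0) hit True Fspin [-1.3 -0.3 -1. ] tcp_sp [-0.0007  0.      0.0125] t 12.12
```

View pics/p5t.png

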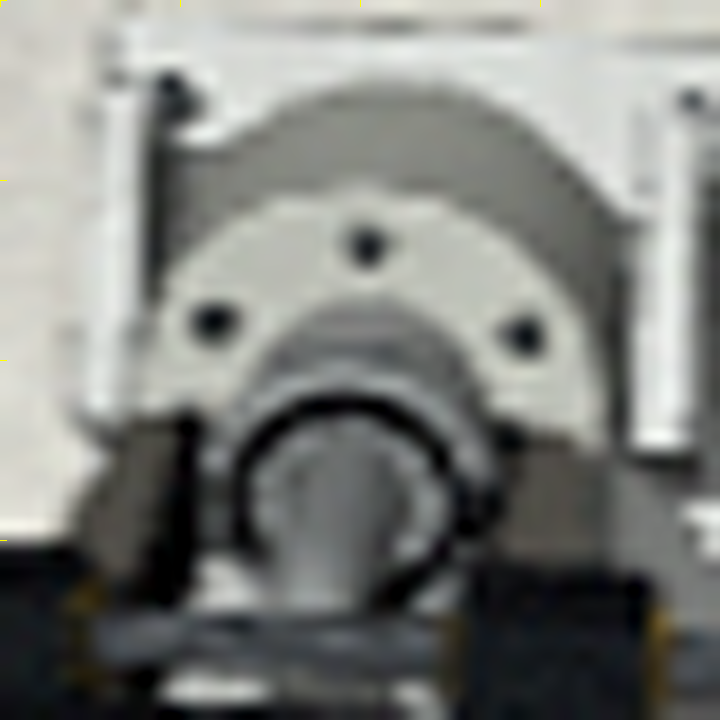

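```bash
cat >> act.py <<'E'
def release():
    ctrl.wait(.15);ctrl.gripper_to(.66);st("released")
    ctrl.move_l(list(O+M@[-.0007,0,.085]),speed=.12);st("retreat")
def carry(ahead,off):
    p=ctrl.read_position();ctrl.move_l([p[0],p[1],.14],speed=.15)
    ctrl.move_pose(list(tcp_for(.10,ahead,off)),list(rpy(Rt(0))))
    ctrl.move_l(list(tcp_for(.065,ahead,off)),speed=.08);st("pre")
E
python3 - <<'E'
from act import *
release()
snap(6)
pick(.4610,-.2585,.75,20);snap(7)
off=(-.0007,0)
carry(.0045,off);snap(8)
crop(load("top6.npz"),215,175,255,215,15,"a",2);crop(load("side6.npz"),205,150,265,210,10,"b",1.4);crop(load("top8.npz"),215,185,255,225,15,"p8",2)
E
```

```text
released t 12.86 p [0.5396 0.083  0.1099] F [-0.2 -0.4  0.3] w 60.7
retreat t 13.72 p [0.5017 0.0837 0.1715] F [-0.2  0.6 -0.9] w 60.9
above t 15.12 p [ 0.4609 -0.2579  0.1297] F [ 0.6 -0.4  0.7] w 61.0
down t 16.75 p [ 0.4614 -0.2587  0.016 ] F [0.4 0.4 0.5] w 69.0
gripped t 17.46 p [ 0.461  -0.2585  0.0155] F [-0.   0.7  0.6] w 26.4
pre t 20.43 p [0.5098 0.083  0.1583] F [ 1.   0.8 -0.7] w 27.0
```

View pics/a.png

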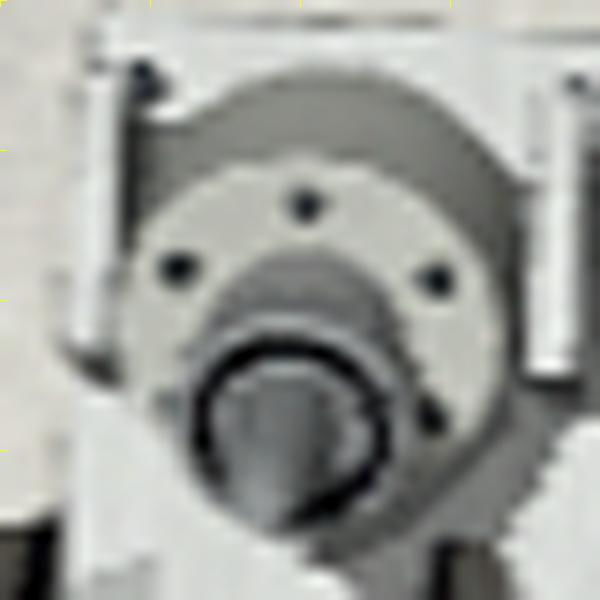

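View pics/b.png

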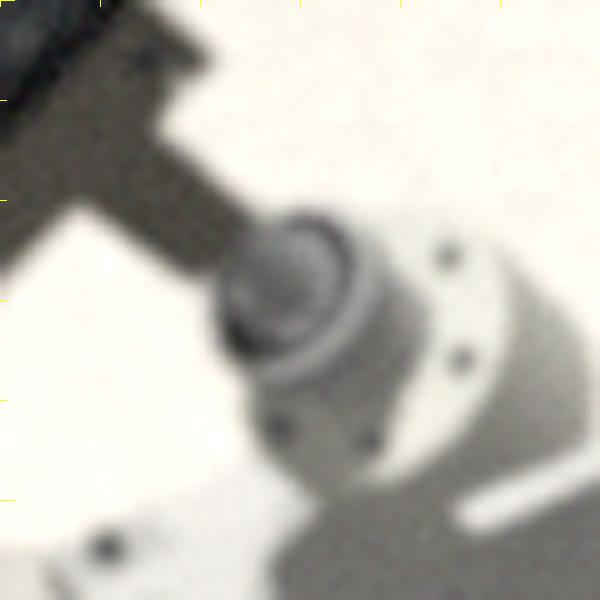

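View pics/p8.png

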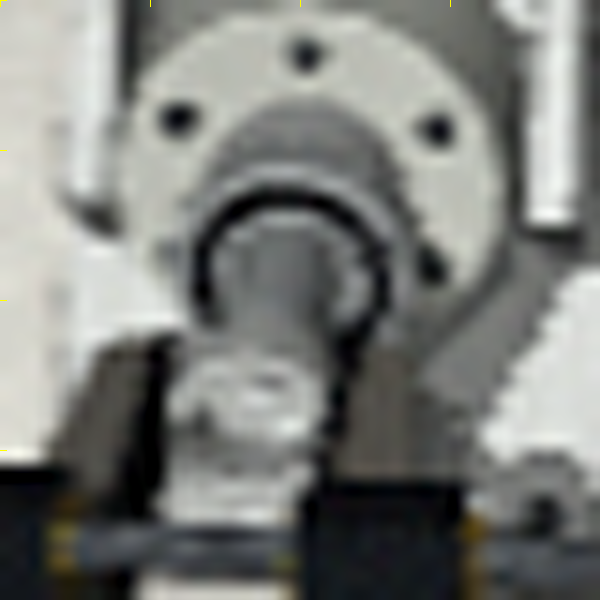

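Run:
```python
from act import *
off=(-.0007,0);hit=False
for z,sp,th in((.045,.04,4),(.034,.03,4),(.025,.03,4)):
    if go(z,.0045,off,sp,th):hit=True;break
snap(9);crop(load("top9.npz"),215,180,255,220,15,"p9",2)
if not hit: go(.013,.0045,off,.02,6)
snap(10);crop(load("top10.npz"),215,180,255,220,15,"p10",2)
```

```text
zc 0.045 off (-0.0007, 0) hit False Fspin [ 0.7 -0.2  0.2] tcp_sp [-0.0007  0.      0.0496] t 21.18
zc 0.034 off (-0.0007, 0) hit False Fspin [ 1.1  0.3 -0.4] tcp_sp [-0.0007 -0.      0.0386] t 21.7
zc 0.025 off (-0.0007, 0) hit False Fspin [-0.5 -0.4  0.5] tcp_sp [-0.0007 -0.      0.0296] t 22.15
zc 0.013 off (-0.0007, 0) hit True Fspin [0.5 1.  1.2] tcp_sp [-0.0006  0.0001  0.0235] t 22.65
```

View pics/p9.png

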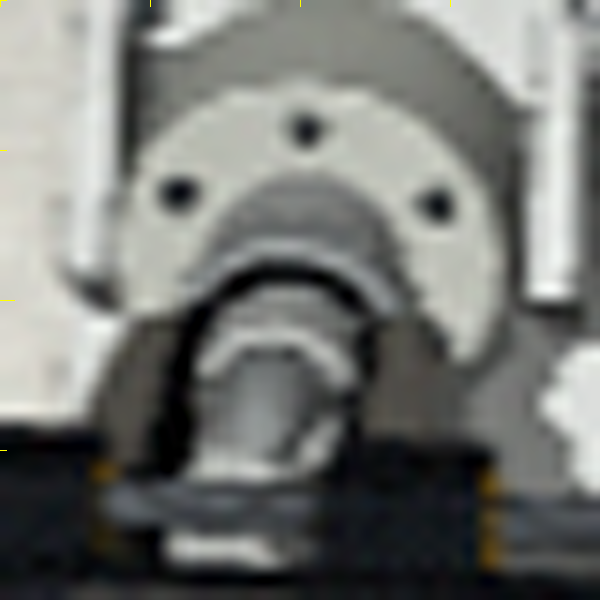

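View pics/p10.png

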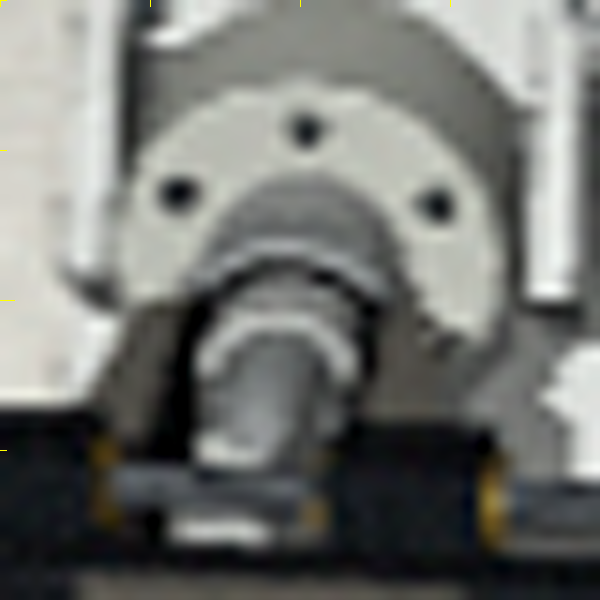

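Run:
```python
from act import *
release()
snap(11)
pick(.6234,-.262,.75,20)
off=(-.0007,0)
carry(.0065,off);snap(12)
crop(load("top11.npz"),215,180,255,220,10,"a",2);crop(load("side11.npz"),205,150,245,190,10,"b",1.4)
cv2.imwrite("pics/p11.png",np.hstack([cv2.imread("pics/a.png"),cv2.imread("pics/b.png")]))
crop(load("top12.npz"),215,185,255,225,15,"p12",2)
```

```text
released t 23.56 p [0.5338 0.0831 0.1193] F [-0.3 -0.3  0.3] w 61.1
retreat t 24.23 p [0.5018 0.0837 0.1717] F [0.3 0.4 0.1] w 60.4
above t 25.72 p [ 0.6231 -0.2612  0.1296] F [-0.6  0.3  0.2] w 61.0
down t 27.34 p [ 0.624  -0.2623  0.0163] F [0.9 0.2 0.2] w 69.1
gripped t 27.96 p [ 0.6235 -0.262   0.0156] F [-1.2 -0.7  1.9] w 34.5
pre t 30.93 p [0.5089 0.0831 0.16  ] F [ 0.7  1.2 -0.7] w 34.5
```

View pics/p11.png

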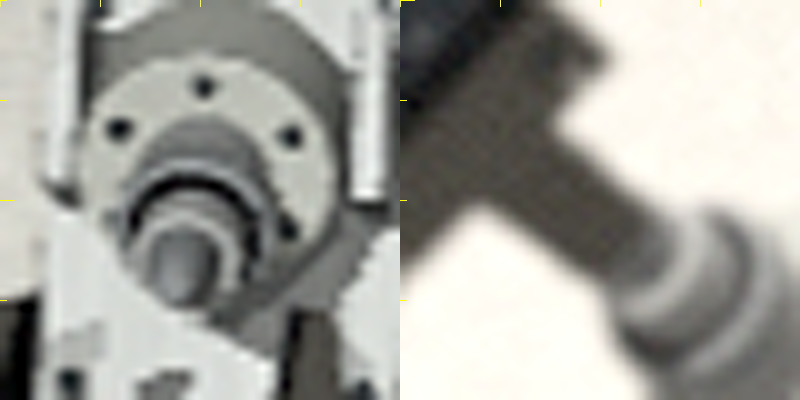

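View pics/p12.png

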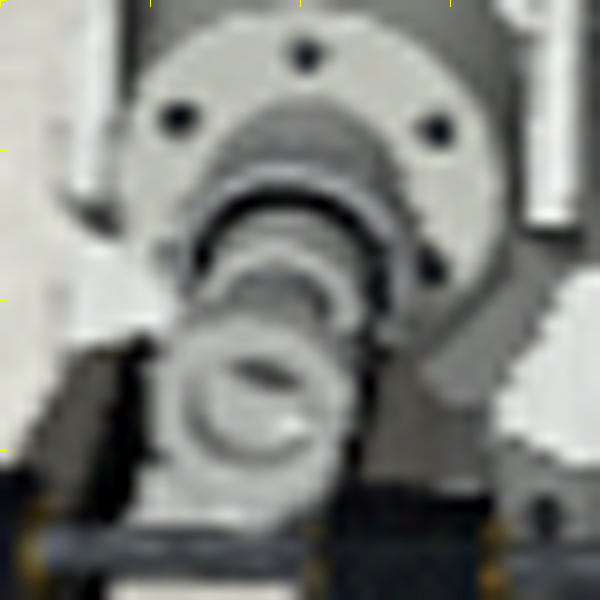

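Spacer is seated square on the bearing; the collar hangs just above the tip and lines up with the shaft. Bringing it down.

Run:
```python
from act import *
off=(-.0007,0);hit=False
for z,sp,th in((.050,.04,4),(.039,.03,4)):
    if go(z,.0065,off,sp,th):hit=True;break
if not hit: go(.027,.0065,off,.02,6)
snap(13);crop(load("top13.npz"),215,180,255,220,15,"p13",2)
```

```text
zc 0.05 off (-0.0007, 0) hit False Fspin [ 0.7  1.1 -0.7] tcp_sp [-0.0007  0.      0.0566] t 31.55
zc 0.039 off (-0.0007, 0) hit False Fspin [ 0.1 -0.1 -0.2] tcp_sp [-0.0008 -0.      0.0456] t 32.07
zc 0.027 off (-0.0007, 0) hit True Fspin [1.2 0.7 6.3] tcp_sp [-0.0005  0.0001  0.0392] t 32.48
```

View pics/p13.png

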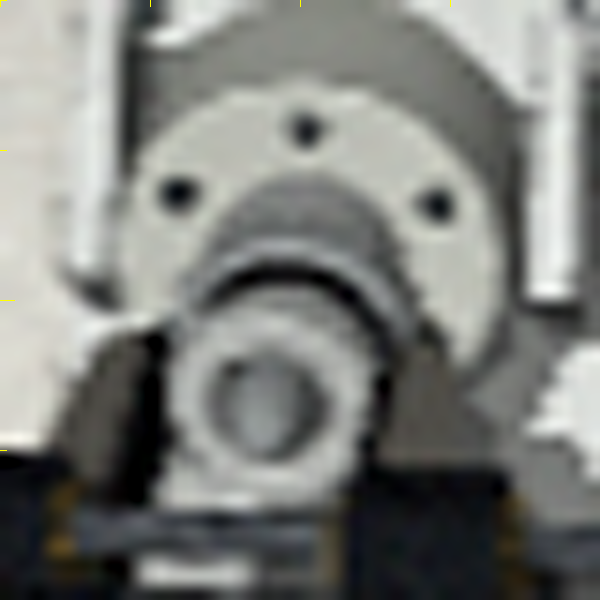

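Run:
```python
from act import *
release()
ctrl.move_l(list(O+M@[-.0007,0,.16]),speed=.15);ctrl.wait(.3);st("clear")
snap(14)
P=[]
for z,r in((.011,.021),(.027,.014),(.027,.018),(.039,.018),(.046,.004)): P.append((ring(O,M,z,r),(0,0,255)))
a=load("top14.npz");b=load("side14.npz")
crop(a,215,180,255,220,10,"a",2);crop(b,215,155,255,195,10,"b",1.4)
overlay(b,P,215,155,255,195,10,"c",1.4)
cv2.imwrite("pics/p14.png",np.hstack([cv2.imread("pics/b.png"),cv2.imread("pics/c.png")]))
```

```text
released t 33.28 p [0.5254 0.0832 0.1326] F [-0.3 -1.1 -0.6] w 60.6
retreat t 33.82 p [0.5018 0.0837 0.1719] F [-0.4 -0.1  0. ] w 60.6
clear t 34.77 p [0.4618 0.0841 0.2345] F [-0.4  0.   0.4] w 60.6
```

View pics/p14.png

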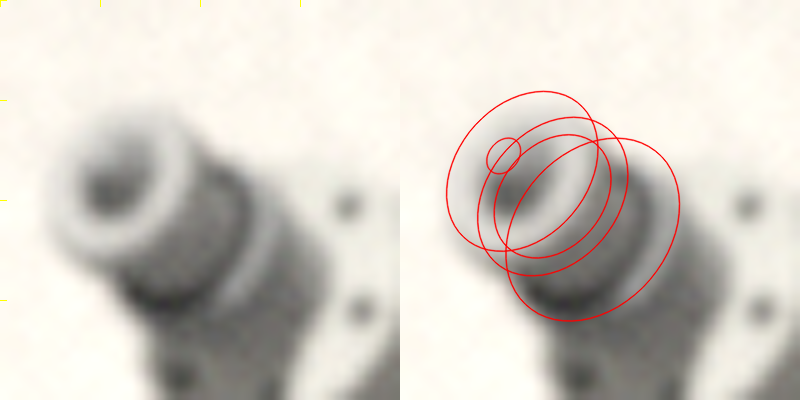

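View pics/a.png

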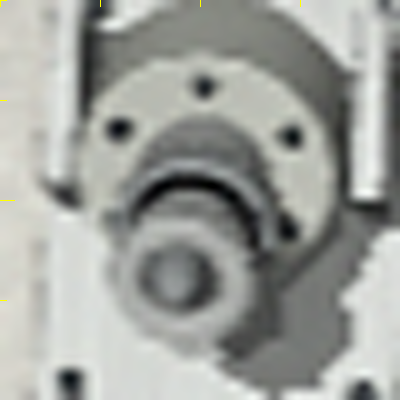

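Run:
```python
from act import *
ctrl.hand_in();st("done")
```

```text
the job is handed in; nothing more can be done
the job is handed in; nothing more can be done
```

The spindle is built up and handed in: bearing, then spacer, then collar, each held in the gripper down the shaft until it met resistance and only then released. The arm had finished by about 35 s of the 70 s. I got no verdict back.

- **Seating heights:** each part stopped on contact with the one below. From the arm position, the centres were at about 5.5, 19.0 and 32.7 mm from the shoulder, against 5.5, 19 and 33 mm. On the way down, before contact, lateral forces stayed near sensor noise.
- **Final pictures:** both cameras show the three parts stacked in order and square to the shaft, with the gripper clear. In the side view the collar sits about 1 px (roughly 2 mm) below my model outline. That is about the 2 mm play and the camera's accuracy, and inside the 4 mm limit.
- **Disagreements:** the two cameras differed by 1–1.5 mm. The shaft also sat about 8 mm nearer the robot than I expected from treating the base plate as centred on the cradle origin. I placed the parts from the shaft itself.
- **Not measured:** I kept the arm clear of the tape roll, jar and screwdriver throughout. I did not measure their positions again at the end.

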